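# Index a drilled tube against the pawl of a drilling jig

## Task

Set the aluminium tube in the drilling jig for its third hole: lay it in the guide with the two drilled holes up and leading, and feed it in under the sprung pawl until the pawl has clicked into the second hole, the one farther from the leading end, and no farther than that. Then draw the tube back until it bears firmly against the pawl, with a pull of about 10 N, and let go of it there. Feed and draw it gently, without forcing it against the jig, and leave the other things on the bench where they are.

Things in the scene. Friction and masses are not known exactly. Their poses are not given: they have to be found in the camera images.
- tube_center (a point): Centre of the loose square aluminium tube, 260 long, 30 x 30 mm, 3 mm wall, 0.18 to 0.3 kg, lying on the bench. x axis: along the tube to the leading end; z: up out of the face with the holes. Two 18 mm holes in the top wall, centres 25 mm (first) and 75 mm (second) from the leading end, i.e. at x = +105 and +55 mm from this point
- jig: Drilling jig screwed to the bench. Origin at bench height on the guide's centre line; x = feed direction, z up. Base plate x -190 to +125 mm, 90 wide, top 12 mm above the bench: the bed the tube slides on. Bed open before x = -42. Over the guide lie a bridge with drill bush (x -12 to 26) and a strap (x 36 to 52 +-7), undersides 32 mm above the bed. Highest part 72 mm above the bench
- mouth (a point): On the jig, bed height, 5 mm before its origin: where the straight guide begins. Two rails, inner faces 33 mm apart, 12 thick, 32 mm above the bed, from here to 120 mm further in feed direction (+x). A flared lead-in, 22 mm high, 44 mm wide inside at its start, reaches 37 mm out before this point
- pawl_mid (a point): On the jig, fixed, 42 mm above the bench, 70 mm in feed direction from its origin: mid setting of the pawl's square back face. The pawl's bracket (the strap) is clamped in slots for the hole spacing wanted: today's setting is not measured, the face stands up to 7 mm before or beyond this point. Seated on it, the tube's centre is 64 mm before the face
- pawl (a joint): Angle of the sprung pawl, rad: 0 = nose down (free or in a hole), 0.23 = riding on the tube. Hinge 26 mm before its square face. Its 45 degree ramp lets the tube pass forwards with 8 to 18 N; the face stops the return from a hole. Nose 6 mm wide, reaches 6 mm below the tube's top, fills 10 mm of a hole's 17: it drops with the tube 3 to 5 mm beyond its seat; 7 mm beyond, the ramp touches

How it is judged (in metres and radians):
On the way, in this order (a step that is already met when the one before it is completed fails the run):
1. the tube is in the guide with the pawl riding on its top (value of joint pawl above 0.12 rad and contact force between tube and pawl above 1 N and z of tube_center in the frame of jig between 0.024 and 0.0305 m and angle between the x axis of tube_center and the x axis of jig, either way round below 0.05 rad and angle between tube_center's own z axis and vertical below 0.08 rad), for 0.1 s.
2. the tube is drawn back so that its second hole bears on the pawl with 3 N or more (contact force between tube and pawl above 3 N and x of tube_center in the frame of pawl between -0.04 and -0.0355 m and value of joint pawl below 0.06 rad and z of tube_center in the frame of jig between 0.024 and 0.0305 m and angle between the x axis of tube_center and the x axis of jig, either way round below 0.05 rad and angle between tube_center's own z axis and vertical below 0.08 rad), for 0.15 s.
At the end, for the whole second after the job is handed in: The tube lies flat in the guide, holes up, released and at rest, the pawl fully down in its second hole (joint under 0.06 rad) and the tube within about 2 mm of the place where the hole's edge touches the pawl's square face (x of tube_center in the frame of pawl between -0.04 and -0.0355 m and value of joint pawl below 0.06 rad and z of tube_center in the frame of jig between 0.024 and 0.0305 m and angle between the x axis of tube_center and the x axis of jig, either way round below 0.05 rad and angle between tube_center's own z axis and vertical below 0.08 rad and linear speed of tube below 0.01 m/s and not (contact force between the fingers and tube above 0.05 N)).
It fails at once if the tube is forced against the pawl with more than 20 N (contact force between tube and pawl above 20 N).
It fails at once if the tube, once its end is in the guide, is forced against the jig with more than 50 N (contact force between tube and jig above 50 N and x of tube_center in the frame of jig above -0.13 m).
It fails at once if the tube is fed on past the second hole, so that the pawl rides up out of it (over 0.12 rad) (value of joint pawl above 0.12 rad and x of tube_center in the frame of pawl above -0.036 m).
It fails at once if the spray can, paint tin, hammer or steel bracket is moved more than 30 mm (distance of any of spray_can, paint_tin, hammer, bracket from where it was at the start of the episode above 0.03 m).
It also fails if it takes over 67 s, if anything falls off the work surface, if the arm or the gripper's body presses on something with over 40 N, if the wrist force passes 120 N, or if a joint passes its speed limit or range.

## Robot

A 6-joint arm with a two-finger parallel gripper is mounted at the origin on the work surface. World frame = base frame: x ahead of the robot, y to its left, z up, the work surface at z = 0. Lengths are in mm, angles in rad, forces in N, time in s.
With the tool pointing down it reaches from about 350 to 875 mm from the base axis. Payload 4.2 kg.
Tool frame: the origin (TCP) lies at the very end of the fingers, on their centre line; the grasp point (between the pads) lies 19 mm behind it; z points along the fingers, y is the direction in which the jaws open and shut (so a half turn about z gives the same grasp; the last joint's range is limited). The gripper opens to 85 mm and grips with 20 to 120 N. Pads are 22 mm wide; open, the fingers measure 114 mm over their backs; the gripper's body (76 mm by 85 mm) begins 54 mm behind the grasp point. The pads swing forward as they close: fully open they stand 13 mm farther back than shut.
Start: joints at [1.585, 0.385, 0.008, 0, -1.194, -0.259], TCP at [151.445, 606.353, 231.312] pointing down, gripper open.
Joint ranges: [-3.14, 3.14], [-1.21, 2.06], [-1.07, 1.41], [-3.16, 2.05], [-2.99, -0.16], [-3.1, 3.1]. Speed limits (rad/s): [2.79, 2.79, 3.14, 3.14, 3.14, 3.14].

## Interface

Orientations are given as a unit quaternion [x, y, z, w].
In Python, from bench import read_state, get_image, camera_params, job_done gives the robot as it stands.
- The arm moves only by the tool send_rows, never from a script. Its arguments are lists of equal length, an entry for each row: "translation": the shift along the tool's x, y, z in m, a list of three; "yaw": the turn about the tool's z in degrees; "fingers": the closure in counts, from 0 (fully open) to 255 (shut). A call has 1 to 12 rows; each row is the pose to reach, as a shift and turn from the pose measured when the call began, along the tool's axes at that moment; what a row does not reach only later rows make up. A row lasts 1/10 s, in which the tool goes at most 50 mm and 8.59 degrees, less where a joint would pass 70% of its speed; a pose out of reach is approached as far as the arm can. A call with a gripper value outside its range is refused whole. The fingers move at their own pace and stop on an object; the grip force is fixed at half the most. Time passes only in rows, so rows that repeat a pose let the fingers close. It gives the time, the measured TCP pose, the force and the opening at its end, in the units of the state.
- read_state(): the state, without advancing time (a new reading comes with each control period).
- get_image(name): name is "scene" or "top" or "wrist"; returns the picture (480x640x3 uint8, blue, green, red); there is no depth.
- camera_params(name): a dict with "mtx" (3x3 intrinsics, pixels), "rvec" (rotation vector, rad) and "tvec" (3), from world to camera coordinates, as OpenCV has them; the wrist camera has in their place "tool_from_camera" (4x4, takes a point from camera to tool coordinates, whose origin is the TCP and whose axes are the flange's). Camera axes: x right, y down, z forward; pixel columns grow to the right and rows downward; lengths in mm; the calibration is good to about 2 mm. A picture is of the moment at which its call begins: read the wrist's pose just before it. camera_params takes no time and is no camera call.
- job_done(): hands the job in, once; it reports no verdict.
The state is a dict: "clock": time; "joints": joint angles; "joint_vel": joint speeds; "joint_efforts": joint torques, N m; "position": TCP position; "ee_rot": TCP orientation; "contact_force": force on the tool from outside, world axes, zero at the start; "wrist_torque": the same for the moment, N m; "gripper_width": finger opening in mm.
Only numpy, scipy, OpenCV 4.12 (cv2) and the standard library are available. Lean on these libraries where they do the work, as an engineer would, in place of code of your own. Each camera call takes 0.05 s, during which the arm holds its last target.

## Working session

There is one attempt and no reset: what is moved stays moved. The work goes in short steps, Python scripts to look and compute and a tool call to move; the robot and the scene stay as the last step left them, time stands still between calls to the robot, and variables do not carry over. Pictures are saved under pics/ and viewed, and the job is handed in when it is done.

Besides the shell and the picture viewer there is one more tool, called as name(argument=value, ...), one argument or row to a line, values as JSON. send_rows: Moves the arm, as the interface text tells. Its arguments: {"type":"object","properties":{"translation":{"type":"array","items":{"type":"array","items":{"type":"number"}}},"yaw":{"type":"array","items":{"type":"number"}},"fingers":{"type":"array","items":{"type":"number"}}},"required":["translation","yaw","fingers"]}

```bash
ls; mkdir -p pics; python3 - <<'E'
from bench import *
import cv2
print(read_state())
for n in ("scene","top","wrist"):
    p=camera_params(n); print(n,p)
    cv2.imwrite(f"pics/{n}0.png",get_image(n))
E
```

```text
pics
{'clock': 0.0, 'joints': array([ 1.58458852e+00,  3.85596417e-01,  6.63257545e-03, -5.14102729e-04,
       -1.19402900e+00, -2.58628064e-01]), 'joint_vel': array([ 5.58894740e-05, -5.03508889e-04, -5.17373248e-04,  6.45140009e-04,
        3.45103700e-04, -1.93201966e-03]), 'joint_efforts': array([-6.47007892e-05, -3.92288375e+01,  1.88399649e+01,  4.18636143e+00,
       -4.68625833e-03, -2.36393305e-06]), 'position': array([151.31703535, 605.7984794 , 230.1979411 ]), 'ee_rot': array([ 9.92504065e-01, -1.22206453e-01, -8.75729503e-05,  1.12052728e-03]), 'contact_force': array([ 0.13067863, -0.84207769, -0.08994968]), 'wrist_torque': array([-0.01414018,  0.03866031,  0.02985151]), 'gripper_width': 85.6536953188278}
scene {'mtx': array([[550.17477623,   0.        , 322.77370986],
       [  0.        , 550.17477623, 238.25229592],
       [  0.        ,   0.        ,   1.        ]]), 'rvec': array([ 0.92883361,  2.545852  , -1.00113199]), 'tvec': array([ 410.55092975, -221.39243759, 1004.00540679])}
top {'mtx': array([[509.69562412,   0.        , 320.18282302],
       [  0.        , 509.69562412, 238.01650215],
       [  0.        ,   0.        ,   1.        ]]), 'rvec': array([ 2.15774088, -2.18299686,  0.09692535]), 'tvec': array([ 29.4588283 , 561.92772424, 648.90352049])}
wrist {'mtx': array([[353.66312645,   0.        , 322.55433541],
       [  0.        , 353.66312645, 237.34223621],
       [  0.        ,   0.        ,   1.        ]]), 'tool_from_camera': array([[ 4.52449225e-04, -9.47177472e-01, -3.20709575e-01,
         8.19038509e+01],
       [ 9.99999444e-01,  1.23134914e-04,  1.04711048e-03,
        -6.17356894e-01],
       [-9.52308910e-04, -3.20709870e-01,  9.47177001e-01,
        -1.43609688e+02],
       [ 0.00000000e+00,  0.00000000e+00,  0.00000000e+00,
         1.00000000e+00]])}
```

View pics/scene0.png

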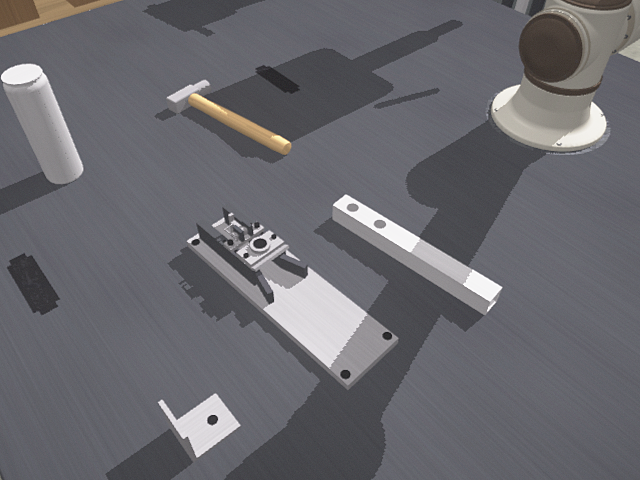

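View pics/top0.png

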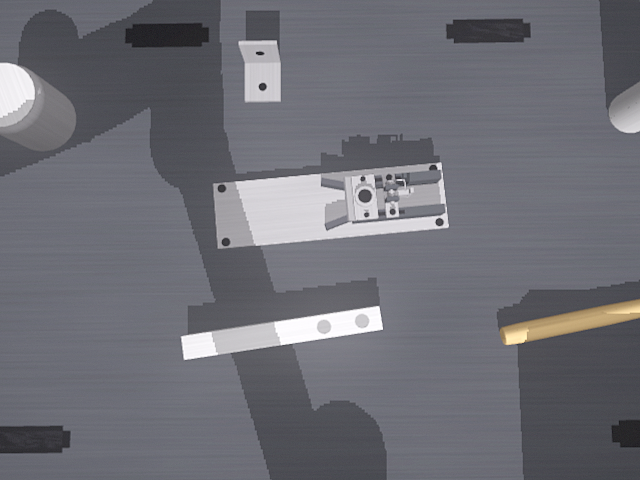

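View pics/wrist0.png

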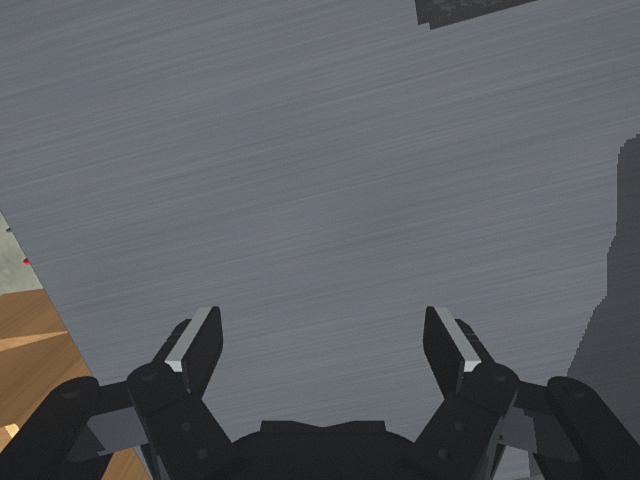

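The top view shows the tube at about (282,332), with its holes up at (324,326) and (362,321). The jig is at about (330,205), with its open bed to the left and the bridge and pawl to the right. I'll measure both by masks next, and zoom in.

```bash
cat > h.py <<'E'
import numpy as np, cv2
from bench import *
def KRt(n):
    p=camera_params(n); 
    if n!="wrist":
        R=cv2.Rodrigues(np.array(p["rvec"]))[0]; return p["mtx"],R,np.array(p["tvec"]).ravel()
def wristpose(st):
    from scipy.spatial.transform import Rotation as Ro
    p=camera_params("wrist");T=np.eye(4);T[:3,:3]=Ro.from_quat(st["ee_rot"]).as_matrix();T[:3,3]=st["position"]
    M=np.linalg.inv(T@p["tool_from_camera"]); return p["mtx"],M[:3,:3],M[:3,3]
def plane(cam,uv,z):
    K,R,t=cam; d=R.T@np.linalg.inv(K)@np.array([uv[0],uv[1],1.]); c=-R.T@t
    return c+d*(z-c[2])/d[2]
def tri(cams,uvs):
    A=[];b=[]
    for (K,R,t),uv in zip(cams,uvs):
        d=R.T@np.linalg.inv(K)@np.array([uv[0],uv[1],1.]);d/=np.linalg.norm(d);c=-R.T@t
        P=np.eye(3)-np.outer(d,d);A.append(P);b.append(P@c)
    A=np.vstack(A);b=np.hstack(b);x=np.linalg.lstsq(A,b,rcond=None)[0];return x,np.linalg.norm(A@x-b)
def proj(cam,X):
    K,R,t=cam;v=K@(R@np.array(X,float)+t);return v[:2]/v[2]
E
python3 - <<'E'
import cv2
t=cv2.imread("pics/top0.png");s=cv2.imread("pics/scene0.png")
cv2.imwrite("pics/t_jig.png",cv2.resize(t[150:260,310:460],None,fx=5.3,fy=5.3,interpolation=cv2.INTER_CUBIC))
cv2.imwrite("pics/t_tube.png",cv2.resize(t[270:370,170:400],None,fx=3.4,fy=3.4,interpolation=cv2.INTER_CUBIC))
cv2.imwrite("pics/s_both.png",cv2.resize(s[180:400,170:510],None,fx=2.3,fy=2.3,interpolation=cv2.INTER_CUBIC))
E
```

```text
(no output)
```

View pics/t_jig.png

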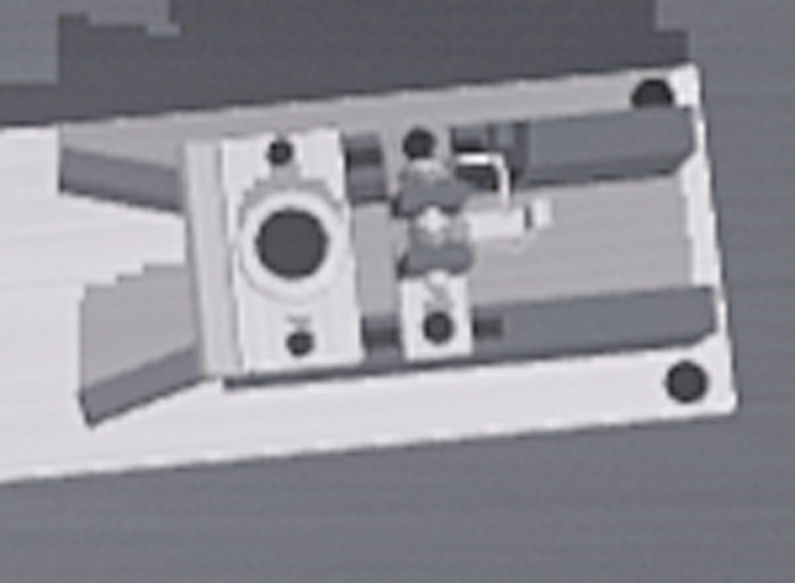

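View pics/t_tube.png

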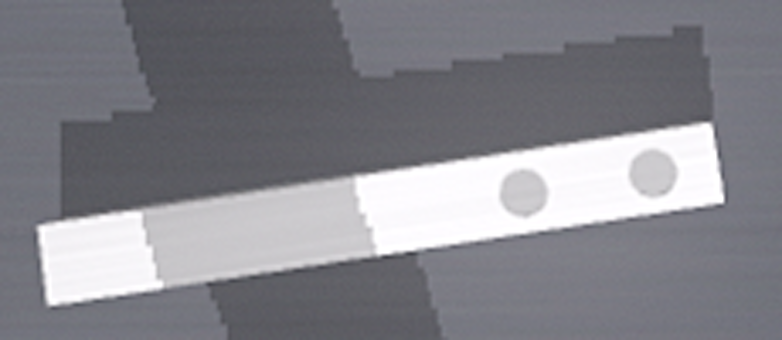

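View pics/s_both.png

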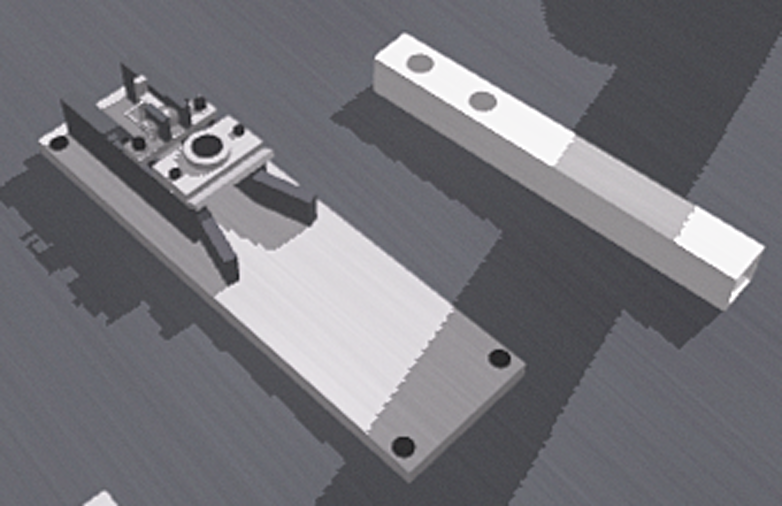

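```bash
python3 - <<'E'
from h import *
np.set_printoptions(precision=2,suppress=True)
T=KRt("top");S=KRt("scene")
print("cam centers",-T[1].T@T[2],-S[1].T@S[2])
t=cv2.imread("pics/top0.png");s=cv2.imread("pics/scene0.png")
def comps(im,th,roi):
    g=im.min(2); m=np.zeros_like(g);x0,y0,x1,y1=roi;m[y0:y1,x0:x1]=(g[y0:y1,x0:x1]>th)*255
    c,_=cv2.findContours(m,cv2.RETR_EXTERNAL,cv2.CHAIN_APPROX_NONE);return max(c,key=cv2.contourArea)
def quad(c):
    h=cv2.convexHull(c)
    for e in np.arange(1,20,.5):
        a=cv2.approxPolyDP(h,e,True)
        if len(a)==4:break
    a=a[:,0].astype(float)
    # refine by line fits
    pts=c[:,0].astype(float);L=[]
    for i in range(4):
        p,q=a[i],a[(i+1)%4];d=q-p;n=np.linalg.norm(d);d/=n
        r=pts-p;al=r@d;off=abs(r@[-d[1],d[0]])
        sel=pts[(al>.1*n)&(al<.9*n)&(off<2.5)]
        L.append(cv2.fitLine(sel.astype(np.float32),cv2.DIST_HUBER,0,.01,.01).ravel())
    out=[]
    for i in range(4):
        l1,l2=L[i-1],L[i];k=np.linalg.solve(np.array([[l1[0],-l2[0]],[l1[1],-l2[1]]]),[l2[2]-l1[2],l2[3]-l1[3]])
        out.append([l1[2]+k[0]*l1[0],l1[3]+k[0]*l1[1]])
    return np.array(out)
for name,roi,th,z in (("tube",(170,295,400,370),130,30),("jig",(205,155,460,255),125,12)):
    q=quad(comps(t,th,roi));print(name,q)
    w=np.array([plane(T,u,z) for u in q]);print(w)
    for i in range(4):
        d=w[(i+1)%4]-w[i];print(np.linalg.norm(d),np.degrees(np.arctan2(d[1],d[0])))
    print("c",w.mean(0))
# holes in both views
g=t.min(2);print(g[326,324],g[326,343],s.min(2)[207,352])
def hole(im,u,v,r,lo=None):
    g=cv2.GaussianBlur(im.min(2),(0,0),.6)[v-r:v+r+1,u-r:u+r+1]
    m=(abs(g.astype(int)-int(g[r,r]))<18).astype(np.uint8)
    n,l,st,c=cv2.connectedComponentsWithStats(m);k=l[r,r];return c[k]+[u-r,v-r],st[k]
for nm,a,b in (("h1",(362,321),(352,207)),("h2",(324,326),(380,224)),
   ("jigNR",(439,222),(195,242)),("jigFL",(222,188),(345,374)),("jigNL",(226,242),(387,336))):
    r=11
    ca,sa=hole(t,*a,r);cb,sb=hole(s,*b,r);print(nm,ca,sa[2:],cb,sb[2:],tri((T,S),(ca,cb)))
E
```

```text
cam centers [498.41  19.69 699.22] [859.56 382.32 583.6 ]
tube [[378.58 305.54]
 [382.55 329.21]
 [183.26 359.3 ]
 [180.35 335.74]]
[[472.73 -52.1   30.  ]
 [442.24 -56.57  30.  ]
 [406.66 201.56  30.  ]
 [436.73 205.76  30.  ]]
30.812381803744035 -171.667576036911
260.57188755085315 97.848145534478
30.35339134502391 7.950408848161309
260.366034980766 -82.05108118753829
c [439.59  74.66  30.  ]
jig [[440.58 162.32]
 [448.26 227.8 ]
 [217.7  248.9 ]
 [213.28 183.34]]
[[ 665.95 -143.34   12.  ]
 [ 575.46 -150.7    12.  ]
 [ 550.49  161.83   12.  ]
 [ 640.6   168.58   12.  ]]
90.78964305173683 -175.35023650261599
313.52802297607474 94.56799971746135
90.36739211289623 4.282351487495883
312.94822321595336 -85.35450422553524
c [608.13   9.09  12.  ]
200 249 141
h1 [361.63 320.62] [ 14  14 150] [352.16 207.  ] [11  7 61] (array([454.3 , -30.32,  30.63]), np.float64(1.3858711569514675))
h2 [323.57 326.42] [ 14  14 147] [379.42 223.51] [12  8 69] (array([447.36,  19.14,  30.53]), np.float64(1.3452558760608198))
jigNR [438.92 221.63] [ 7  7 38] [195.11 241.93] [ 7  5 28] (array([ 615.65, -170.67,  -52.01]), np.float64(40.58486514800004))
jigFL [221.24 188.  ] [ 7  7 41] [345.05 373.74] [ 9  8 57] (array([634.3 , 156.79,  13.33]), np.float64(1.1175743641813942))
jigNL [225.16 241.58] [ 7  8 45] [386.89 335.32] [ 9  7 47] (array([560.78, 150.87,  13.49]), np.float64(1.2416115134081722))
```

Heights triangulate well: holes at z≈30.6 and base plate screws at ≈13.4. The tube centre is about (439.6, 74.7) with yaw -82.1°, and the jig's feed direction is about -85.4°. I'll grasp 72 mm behind the tube centre with tool x along the feed.

```bash
cat >> h.py <<'E'
from scipy.spatial.transform import Rotation as Ro
def togo(target,yawdeg):
    st=read_state();R=Ro.from_quat(st["ee_rot"]).as_matrix()
    d=R.T@(np.array(target,float)-st["position"])
    cur=np.degrees(np.arctan2(R[1,0],R[0,0]));dy=-((yawdeg-cur+180)%360-180)
    print("t",round(st["clock"],2),"pos",st["position"].round(1),"yaw",round(cur,2),"tilt",(R[:2,2]).round(4),"F",st["contact_force"].round(1),"w",round(st["gripper_width"],1))
    print("delta tool mm",d.round(1),"turn deg",round(dy,2))
E
python3 - <<'E'
from h import *
togo((429.7,146,120),-82.1)
E
```

```text
t 0.15 pos [151.4 606.  230.5] yaw -14.03 tilt [-0.0003 -0.0017] F [-0.   0.7 -0.1] w 85.1
delta tool mm [381.6 378.5 111.1] turn deg 68.07
```

send_rows(
  translation=[
    [0.035,0.035,0.01],
    [0.07,0.07,0.02],
    [0.105,0.105,0.03],
    [0.14,0.14,0.04],
    [0.175,0.175,0.05],
    [0.21,0.21,0.06],
    [0.245,0.245,0.07],
    [0.28,0.28,0.08],
    [0.315,0.315,0.09],
    [0.35,0.35,0.1],
    [0.3816,0.3785,0.111],
    [0.3816,0.3785,0.111],
  ],
  yaw=[6,12,18,24,30,36,42,48,54,60,68,68],
  fingers=[0,0,0,0,0,0,0,0,0,0,0,0],
)

```text
clock: 1.35
position: [430.3, 141.2, 118.4]
ee_rot: [0.751, -0.66, -0.0, 0.003]
contact_force: [-0.7, 0.6, -0.4]
gripper_width: 85.1
```

```bash
python3 - <<'E'
from h import *
togo((429.7,146,120),-82.1)
cv2.imwrite("pics/w1.png",get_image("wrist"))
togo((429.7,146,120),-82.1)
E
```

```text
t 1.35 pos [430.3 141.2 118.4] yaw -82.63 tilt [-0.0038 -0.0042] F [-0.7  0.6 -0.4] w 85.1
delta tool mm [-4.8  0.  -1.6] turn deg -0.53
t 1.4 pos [430.1 143.2 119.1] yaw -82.37 tilt [-0.0024 -0.0032] F [-0.3  0.4 -0.8] w 85.1
delta tool mm [-2.8  0.  -0.9] turn deg -0.27
```

View pics/w1.png

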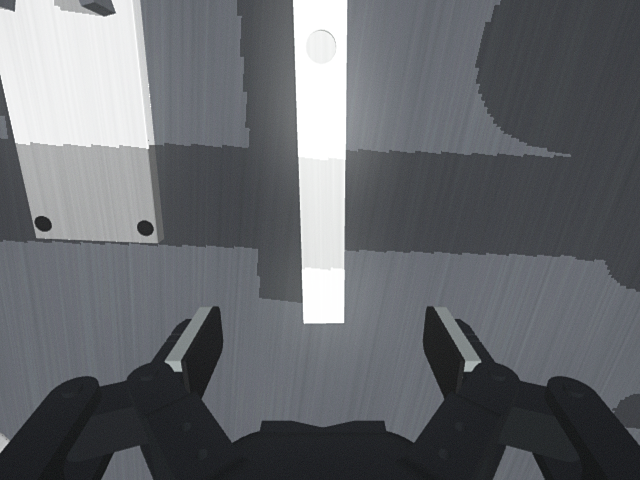

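The wrist view shows the tube running up the middle, columns 303-345, with its rear end at row 323. The jig bed is on the left. I'll measure the tube relative to the tool from here.

```bash
cat >> h.py <<'E'
def tubeedges(im,rows,th=190,cmin=230,cmax=420):
    g=im.min(2).astype(float);L=[];Rr=[]
    gx=cv2.Sobel(cv2.GaussianBlur(g,(0,0),.8),cv2.CV_64F,1,0)
    for r in rows:
        x=gx[r,cmin:cmax];L.append((cmin+x.argmax(),r));Rr.append((cmin+x.argmin(),r))
    def fit(P):
        P=np.array(P,np.float32);m=np.median(P[:,0]);vx,vy,x0,y0=cv2.fitLine(P,cv2.DIST_HUBER,0,.01,.01).ravel();return lambda r:(x0+vx/vy*(r-y0),r)
    return fit(L),fit(Rr)
E
python3 - <<'E'
from h import *
np.set_printoptions(precision=2,suppress=True)
im=get_image("wrist");st=read_state();cv2.imwrite("pics/w1b.png",im)
c=wristpose(st);R=Ro.from_quat(st["ee_rot"]).as_matrix()
l,r=tubeedges(im,range(60,315))
def tool(X):return R.T@(X-st["position"])
for row in (60,180,310):
    a=plane(c,l(row),30);b=plane(c,r(row),30);print(row,l(row)[0],r(row)[0],np.linalg.norm(a-b),(a+b)/2,"tool",tool((a+b)/2))
g=im.min(2);col=g[:,324].astype(int);print([ (i,col[i]) for i in range(318,328)])
e=plane(c,(324,323.5),30);print("rear end",e,tool(e))
togo((429.7,146,120),-82.1)
E
```

```text
60 295.82315 347.21497 30.63470985372836 [445.6   31.15  30.  ] tool [114.48  -0.15  89.95]
180 299.06577 345.425 30.615595664961713 [435.42 101.97  30.  ] tool [42.93  0.3  89.79]
310 302.57858 343.48584 30.58964406671439 [421.59 198.23  30.  ] tool [-54.31   0.9   89.58]
[(318, np.int64(255)), (319, np.int64(255)), (320, np.int64(185)), (321, np.int64(114)), (322, np.int64(120)), (323, np.int64(121)), (324, np.int64(122)), (325, np.int64(121)), (326, np.int64(121)), (327, np.int64(120))]
rear end [419.27 209.61  30.  ] [-65.91   1.65  89.55]
t 1.45 pos [430.  144.8 119.7] yaw -82.18 tilt [-0. -0.] F [0.9 0.4 0.4] w 85.3
delta tool mm [-1.3  0.1 -0.3] turn deg -0.08
```

send_rows(
  translation=[
    [-0.001,0,0.03],
    [-0.001,0,0.06],
    [-0.001,0,0.09],
    [-0.001,0,0.108],
    [-0.001,0,0.114],
    [-0.001,0,0.115],
    [-0.001,0,0.115],
    [-0.001,0,0.115],
  ],
  yaw=[0,0,0,0,0,0,0,0],
  fingers=[0,0,0,0,0,0,60,120],
)

```text
clock: 2.25
position: [430.4, 146.4, 5.8]
ee_rot: [0.754, -0.657, 0.001, -0.0]
contact_force: [-0.3, -0.5, -0.1]
gripper_width: 58.9
```

send_rows(
  translation=[
    [0,0,0],
    [0,0,0],
    [0,0,0],
    [0,0,0],
    [0,0,0],
    [0,0,0],
    [0,0,0],
    [0,0,0],
  ],
  yaw=[0,0,0,0,0,0,0,0],
  fingers=[255,255,255,255,255,255,255,255],
)

```text
clock: 3.05
position: [430.9, 146.8, 6.8]
ee_rot: [0.754, -0.657, 0.001, -0.001]
contact_force: [-1.5, 0.3, 7.5]
gripper_width: 29.3
```

```bash
python3 - <<'E'
from h import *
togo((429.7,146,60),-82.1)
cv2.imwrite("pics/w2.png",get_image("wrist"))
E
```

```text
t 3.05 pos [430.9 146.8   6.8] yaw -82.11 tilt [0.0025 0.0004] F [-1.5  0.3  7.5] w 29.3
delta tool mm [  0.6   1.2 -53.2] turn deg -0.01
```

View pics/w2.png

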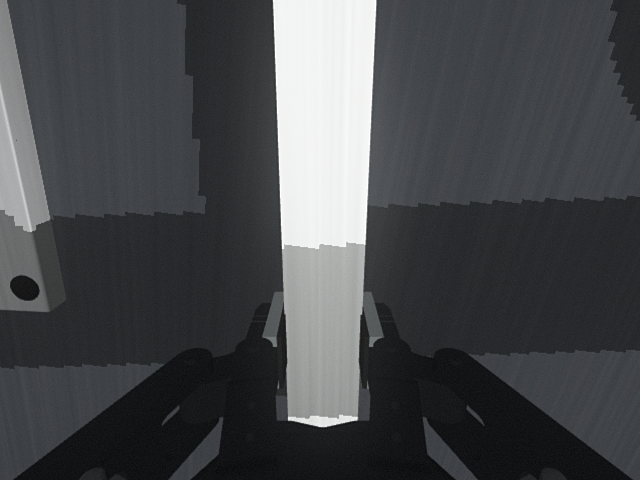

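Gripped at 29.3 mm. The tube runs up the middle of the picture, parallel to the tool. Next I lift it and carry it over the bed.

send_rows(
  translation=[
    [0,0,-0.02],
    [0,0,-0.05],
    [0,0,-0.08],
    [0,0,-0.105],
    [0,0,-0.11],
    [0,0,-0.11],
  ],
  yaw=[0,0,0,0,0,0],
  fingers=[255,255,255,255,255,255],
)

```text
clock: 3.7
position: [430.5, 146.8, 117.1]
ee_rot: [0.754, -0.657, 0.001, -0.002]
contact_force: [-0.1, -0.1, -3.6]
gripper_width: 29.0
```

```bash
python3 - <<'E'
from h import *
togo((591.9,210.9,115),-85.4)
cv2.imwrite("pics/w3.png",get_image("wrist"))
E
```

```text
t 3.7 pos [430.5 146.8 117.1] yaw -82.15 tilt [0.0033 0.0018] F [-0.1 -0.1 -3.6] w 29.0
delta tool mm [ -41.4 -168.6    2.7] turn deg 3.25
```

View pics/w3.png

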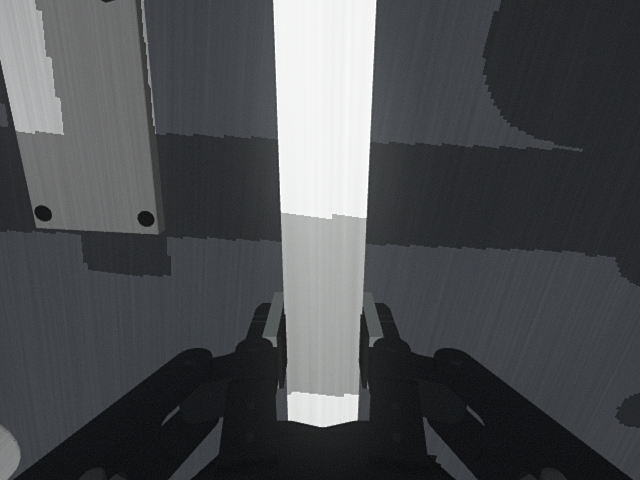

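No sag: the tube edges lie exactly where they did on the bench.

send_rows(
  translation=[
    [-0.01,-0.04,0],
    [-0.02,-0.08,0],
    [-0.03,-0.12,0],
    [-0.038,-0.155,0.001],
    [-0.041,-0.1686,0.002],
    [-0.041,-0.1686,0.002],
    [-0.041,-0.1686,0.002],
    [-0.041,-0.1686,0.002],
  ],
  yaw=[1,2,3,3.25,3.25,3.25,3.25,3.25],
  fingers=[255,255,255,255,255,255,255,255],
)

```text
clock: 4.55
position: [589.8, 209.2, 113.0]
ee_rot: [0.735, -0.678, -0.0, 0.001]
contact_force: [-1.5, -0.5, -2.4]
gripper_width: 28.7
```

```bash
python3 - <<'E'
from h import *
togo((591.9,210.9,115),-85.4)
for n in ("wrist","top","scene"): cv2.imwrite(f"pics/{n}4.png",get_image(n))
E
```

```text
t 4.55 pos [589.8 209.2 113. ] yaw -85.42 tilt [-0.0016 -0.0012] F [-1.5 -0.5 -2.4] w 28.7
delta tool mm [-1.5 -2.2 -2. ] turn deg -0.02
```

View pics/wrist4.png

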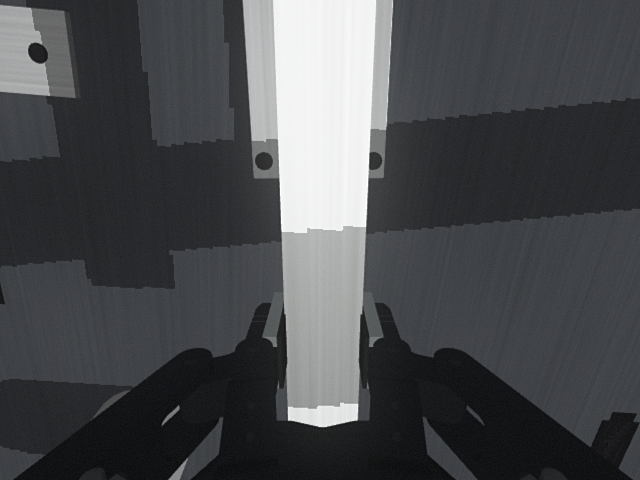

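View pics/top4.png

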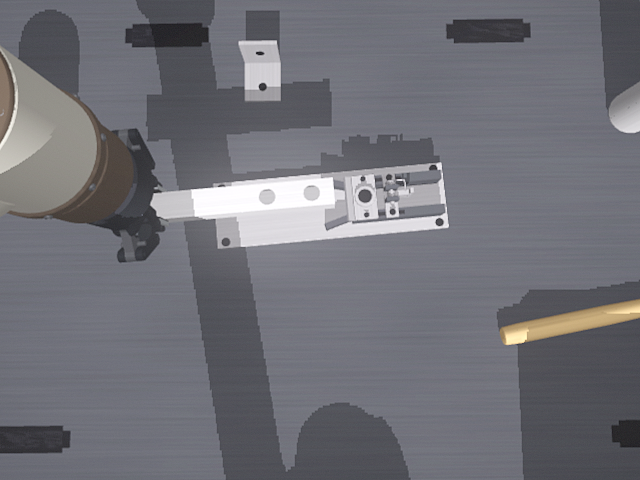

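View pics/scene4.png

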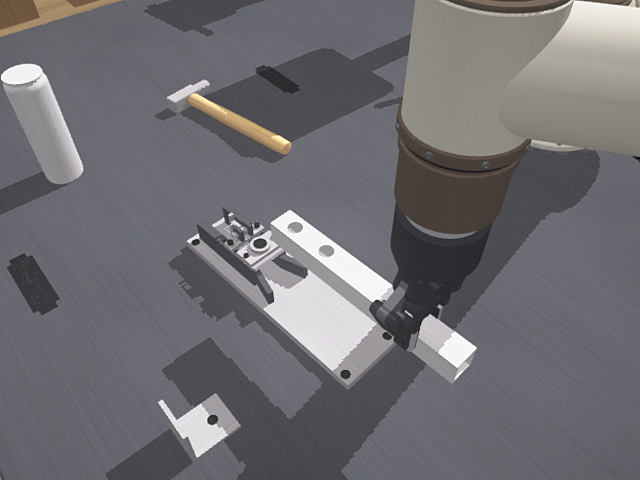

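The wrist view shows the tube above the bed, between the rear screws at (264,161) and (374,160). The plate edges are at columns 243-252 and 384-392. I'll use these to correct the lateral position and yaw.

```bash
cat >> h.py <<'E'
def edgefit(im,rows,c0,c1,sign):
    g=cv2.GaussianBlur(im.min(2),(0,0),.8);gx=sign*cv2.Sobel(g,cv2.CV_64F,1,0)
    P=np.array([(c0(r)+gx[r,c0(r):c1(r)].argmax(),r) for r in rows],np.float32)
    vx,vy,x0,y0=cv2.fitLine(P,cv2.DIST_HUBER,0,.01,.01).ravel();return lambda r:(x0+vx/vy*(r-y0),r)
E
python3 - <<'E'
from h import *
np.set_printoptions(precision=2,suppress=True)
im=cv2.imread("pics/wrist4.png")
p=camera_params("wrist");M=np.linalg.inv(p["tool_from_camera"]);c=(p["mtx"],M[:3,:3],M[:3,3])
ztcp=113.0
def P(uv,h):return plane(c,uv,ztcp-h)
l,r=tubeedges(im,list(range(10,280)))
ht=ztcp-6.8+30
for row in (10,140,270):
    a,b=P(l(row),ht),P(r(row),ht);print("tube",row,(a+b)/2,np.linalg.norm(a-b))
L=edgefit(im,range(5,135),lambda r:235,lambda r:262,1)
R=edgefit(im,range(5,100),lambda r:378,lambda r:402,-1)
for row in (5,70,170):
    a,b=P(L(row),12),P(R(row),12);print("plate",row,L(row)[0],R(row)[0],(a+b)/2,np.linalg.norm(a-b))
for u in((264,161),(374,160)):print("screw",P(u,12))
print("rear edge",P((252,178),12),P((384,178),12))
# top view
T=KRt("top")
g=cv2.imread("pics/top4.png")
for u in ((334,180),(336,206)): print("lead end",plane(T,u,ht))
for u in ((311.5,193),(267,197.5)): print("hole",plane(T,u,ht))
print(plane(T,(311.5,193),ht)-plane(T,(267,197.5),ht))
E
```

```text
tube 10 [111.98  -1.33 -23.2 ] 46.417695259892824
tube 140 [ 74.91  -0.31 -23.2 ] 37.883757307786546
tube 270 [ 28.34   0.96 -23.2 ] 27.163653438183367
plate 5 242.48267 392.81937 [145.72  -2.44 101.  ] 89.82300499071829
plate 70 246.61641 389.357 [110.37  -2.37 101.  ] 89.84702815096999
plate 170 252.97603 384.03027 [ 47.95  -2.24 101.  ] 89.88945013063095
screw [ 54.01 -39.31 101.  ]
screw [ 54.71  35.51 101.  ]
rear edge [ 42.45 -48.2  101.  ] [ 42.49  42.99 101.  ]
lead end [617.01   6.15 136.2 ]
lead end [587.52   4.33 136.2 ]
hole [602.55  31.53 136.2 ]
hole [598.07  81.37 136.2 ]
[  4.48 -49.83   0.  ]
```

```bash
python3 - <<'E'
from h import *
np.set_printoptions(precision=2,suppress=True)
im=cv2.imread("pics/wrist4.png")
p=camera_params("wrist");M=np.linalg.inv(p["tool_from_camera"]);c=(p["mtx"],M[:3,:3],M[:3,3])
def P(uv,h):return plane(c,uv,113-h)
L=edgefit(im,range(5,280),lambda r:268,lambda r:292,1)
R=edgefit(im,range(5,280),lambda r:355,lambda r:383,-1)
for row in (10,140,270):
    a,b=P(L(row),136.2),P(R(row),136.2);print("tube",row,L(row)[0],R(row)[0],(a+b)/2,np.linalg.norm(a-b))
togo((591.9,210.9,115),-85.4)
E
```

```text
tube 10 272.93597 375.49518 [111.98   0.96 -23.2 ] 30.282205278313707
tube 140 277.53293 369.6786 [ 74.91   0.83 -23.2 ] 30.296463566183782
tube 270 282.12988 363.862 [ 28.34   0.67 -23.2 ] 30.314374610297666
t 4.7 pos [590.6 209.7 114.4] yaw -85.4 tilt [0. 0.] F [ 0.6  0.  -1.8] w 29.1
delta tool mm [-1.1 -1.4 -0.6] turn deg 0.0
```

send_rows(
  translation=[
    [-0.002,-0.0024,0],
    [-0.002,-0.0024,0.03],
    [-0.002,-0.0024,0.06],
    [-0.002,-0.0024,0.08],
    [-0.002,-0.0024,0.088],
    [-0.002,-0.0024,0.09],
    [-0.002,-0.0024,0.09],
    [-0.002,-0.0024,0.09],
  ],
  yaw=[-0.3,-0.3,-0.3,-0.3,-0.3,-0.3,-0.3,-0.3],
  fingers=[255,255,255,255,255,255,255,255],
)

```text
clock: 5.5
position: [593.8, 212.5, 25.9]
ee_rot: [0.737, -0.676, 0.001, -0.002]
contact_force: [-0.2, -0.4, -2.4]
gripper_width: 28.3
```

```bash
python3 - <<'E'
from h import *
togo((591.9,210.9,19),-85.4)
for n in ("top","scene"): 
    im=get_image(n);cv2.imwrite(f"pics/{n}5.png",cv2.resize(im[140:270,150:460] if n=="top" else im[180:400,170:480],None,fx=2.5,fy=2.5,interpolation=cv2.INTER_CUBIC))
    cv2.imwrite(f"pics/{n}5r.png",im)
togo((591.9,210.9,19),-85.4)
E
```

```text
t 5.5 pos [593.8 212.5  25.9] yaw -85.07 tilt [0.0034 0.0015] F [-0.2 -0.4 -2.4] w 28.3
delta tool mm [1.4 2.1 6.9] turn deg 0.33
t 5.6 pos [593.6 212.4  25.7] yaw -85.09 tilt [0.003  0.0015] F [ 0.7 -0.1 -2.1] w 28.8
delta tool mm [1.3 1.8 6.7] turn deg 0.31
```

View pics/top5.png

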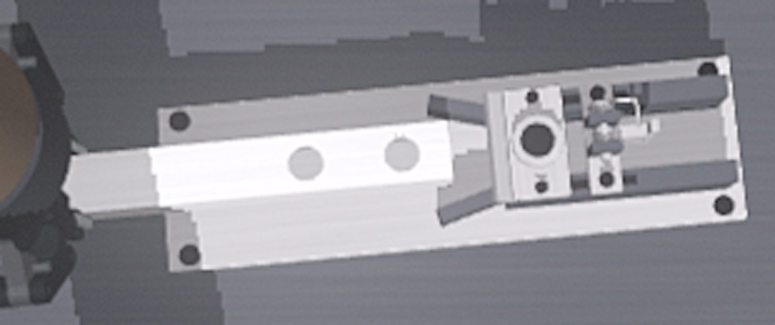

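View pics/scene5.png

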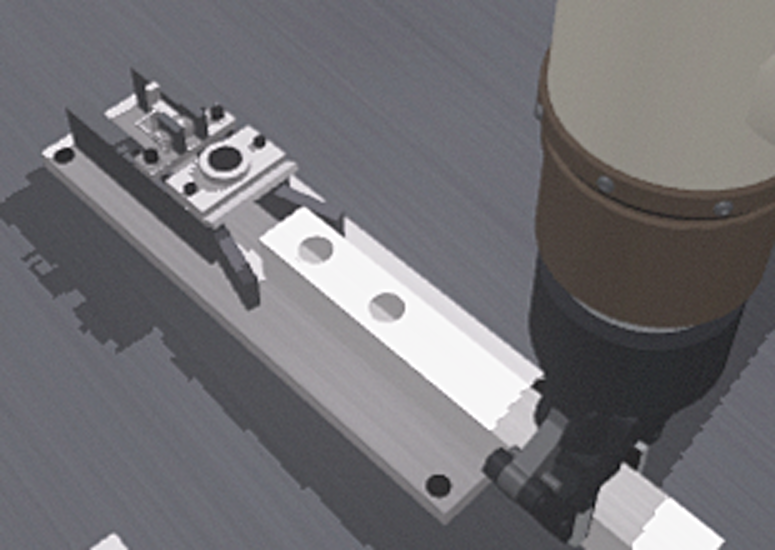

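```bash
python3 - <<'E'
from h import *
np.set_printoptions(precision=2,suppress=True)
t=cv2.imread("pics/top5r.png");s=cv2.imread("pics/scene5r.png");T=KRt("top");S=KRt("scene")
a=np.radians(-85.43);d=np.array([np.cos(a),np.sin(a)]);n=np.array([-d[1],d[0]]);O=np.array([608.13,9.09])+32.5*d
def J(X):return np.array([(X[:2]-O)@d,(X[:2]-O)@n,X[2]])
# tube upper/lower edges by column, threshold between
g=cv2.GaussianBlur(t.min(2),(0,0),.6).astype(float)
gy=cv2.Sobel(g,cv2.CV_64F,0,1)
for u in (225,240,255,290,300,320,326):
    v0=int(200+(300-u)*.07)
    up=v0-20+gy[v0-20:v0-4,u].argmax();lo=v0+5+gy[v0+5:v0+20,u].argmin()
    A,B=J(plane(T,(u,up),49)),J(plane(T,(u,lo),49));print(u,up,lo,A,B,"mid",(A+B)[1]/2,"w",A[1]-B[1])
def hole(im,u,v,r,tol=20):
    gg=cv2.GaussianBlur(im.min(2),(0,0),.6)[v-r:v+r+1,u-r:u+r+1];m=(gg<232).astype(np.uint8)
    nn,l,st,c=cv2.connectedComponentsWithStats(m);k=l[r,r];return c[k]+[u-r,v-r],st[k]
for a_,b_ in (((311,201),(296,280)),((272,205),(325,303))):
    ca,sa=hole(t,*a_,10);cb,sb=hole(s,*b_,12);X,e=tri((T,S),(ca,cb));print(ca,sa[2:],cb,sb[2:],"tri",X,J(X),e,"plane49",J(plane(T,ca,49)))
E
```

```text
225 197 224 [-167.69   17.54   49.  ] [-170.27  -17.53   49.  ] mid 0.003515921037397618 w 35.06336067918936
240 196 219 [-148.26   17.05   49.  ] [-150.55  -12.84   49.  ] mid 2.1091597448937573 w 29.889417673598142
255 195 218 [-128.83   16.57   49.  ] [-131.2   -13.32   49.  ] mid 1.6286707038578134 w 29.887716584479186
290 191 215 [-83.32  17.62  49.  ] [-85.99 -13.57  49.  ] mid 2.0265326694129024 w 31.196686728895635
300 190 214 [-70.32  17.74  49.  ] [-73.05 -13.46  49.  ] mid 2.13942628478251 w 31.199399567025694
320 188 212 [-44.33  17.97  49.  ] [-47.18 -13.24  49.  ] mid 2.3652614039894875 w 31.204826609386455
326 187 214 [-36.48  18.56  49.  ] [-39.72 -16.53  49.  ] mid 1.012323626864756 w 35.09283934463052
[310.41 201.14] [ 14  15 164] [295.88 279.39] [ 15  12 147] tri [608.57  34.41  49.04] [-57.7    2.46  49.04] 0.9854202862628968 plane49 [-58.21   1.99  49.  ]
[271.8  204.83] [ 15  14 163] [324.33 302.55] [ 16  12 156] tri [604.39  84.22  49.08] [-107.69    2.25   49.08] 1.0617047643069266 plane49 [-108.25    1.77   49.  ]
```

send_rows(
  translation=[
    [0,0.0012,0],
    [0,0.0012,0.002],
    [0,0.0012,0.004],
    [0,0.0012,0.0045],
    [0,0.0012,0.005],
  ],
  yaw=[0.2,0.2,0.2,0.2,0.2],
  fingers=[255,255,255,255,255],
)

```text
clock: 6.1
position: [592.3, 212.2, 20.5]
ee_rot: [0.736, -0.677, 0.001, -0.001]
contact_force: [1.1, 0.0, -0.9]
gripper_width: 28.9
```

send_rows(
  translation=[
    [0,0,0.0005],
    [0,0,0.001],
    [0,0,0.0015],
  ],
  yaw=[0,0,0],
  fingers=[255,255,255],
)

```text
clock: 6.4
position: [592.4, 212.2, 19.0]
ee_rot: [0.736, -0.677, 0.001, -0.001]
contact_force: [-0.7, 0.4, -1.7]
gripper_width: 28.6
```

send_rows(
  translation=[
    [0,0,0.0005],
    [0,0,0.001],
    [0,0,0.001],
  ],
  yaw=[0,0,0],
  fingers=[255,255,255],
)

```text
clock: 6.7
position: [592.4, 212.3, 18.8]
ee_rot: [0.736, -0.677, 0.001, -0.001]
contact_force: [-2.4, 0.1, 3.7]
gripper_width: 28.8
```

send_rows(
  translation=[
    [0,0,0.0005],
    [0,0,0.0008],
  ],
  yaw=[0,0],
  fingers=[255,255],
)

```text
clock: 6.9
position: [592.4, 212.3, 18.7]
ee_rot: [0.736, -0.677, 0.001, -0.001]
contact_force: [-3.4, -0.3, 7.0]
gripper_width: 28.7
```

Contact with the bed shows at z≈18.8, with a light load. Now I feed gently into the flare.

send_rows(
  translation=[
    [0.002,0,0],
    [0.004,0,0],
    [0.007,0,0],
    [0.01,0,0],
    [0.013,0,0],
    [0.016,0,0],
  ],
  yaw=[0,0,0,0,0,0],
  fingers=[255,255,255,255,255,255],
)

```text
clock: 7.5
position: [594.3, 196.5, 18.9]
ee_rot: [0.736, -0.677, 0.001, -0.002]
contact_force: [0.6, 3.0, 2.8]
gripper_width: 28.9
```

```bash
python3 - <<'E'
from h import *
togo((591.9,210.9,19),-85.4)
for n in ("top","scene"): 
    im=get_image(n);cv2.imwrite(f"pics/{n}6.png",cv2.resize(im[150:260,310:460] if n=="top" else im[190:330,180:370],None,fx=4,fy=4,interpolation=cv2.INTER_CUBIC))
    cv2.imwrite(f"pics/{n}6r.png",im)
E
```

```text
t 7.5 pos [594.3 196.5  18.9] yaw -85.26 tilt [0.0043 0.0017] F [0.6 3.  2.8] w 28.9
delta tool mm [-14.6   1.2  -0.1] turn deg 0.14
```

View pics/top6.png

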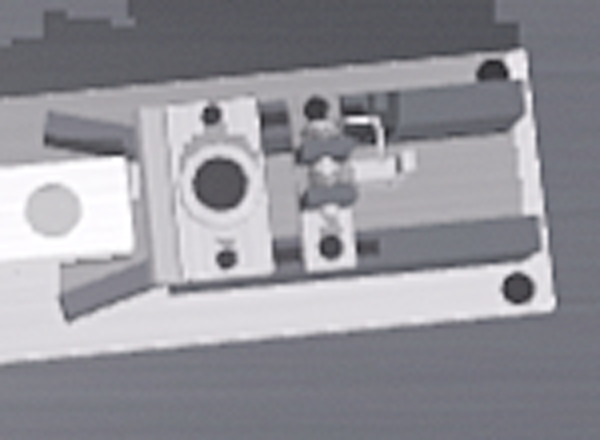

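View pics/scene6.png

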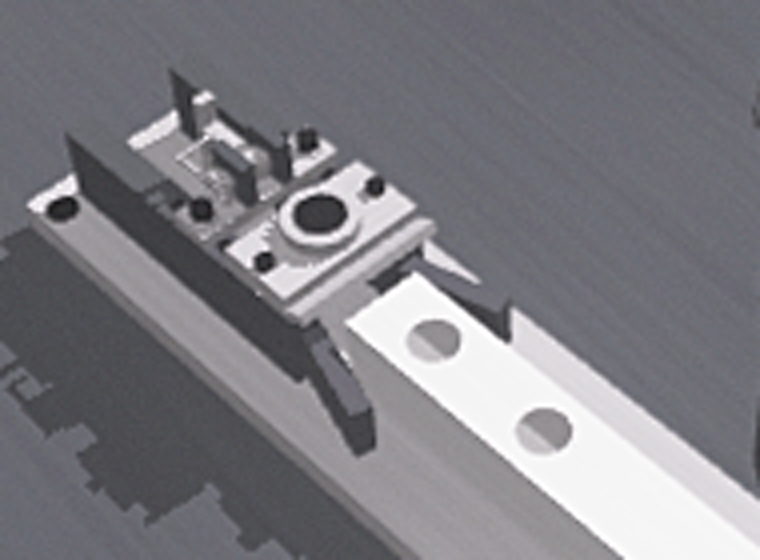

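```bash
cat > lat.py <<'E'
from h import *
import sys
np.set_printoptions(precision=2,suppress=True)
T=KRt("top")
a=np.radians(-85.43);d=np.array([np.cos(a),np.sin(a)]);n=np.array([-d[1],d[0]]);O=np.array([608.13,9.09])+32.5*d
def J(X):return np.array([(X[:2]-O)@d,(X[:2]-O)@n,X[2]])
def holeJ(t,u,v,r=10,thr=232,z=42):
    gg=cv2.GaussianBlur(t.min(2),(0,0),.6)[v-r:v+r+1,u-r:u+r+1];m=(gg<thr).astype(np.uint8)
    nn,l,st,c=cv2.connectedComponentsWithStats(m);k=l[r,r];p=c[k]+[u-r,v-r];print(p,st[k][2:],J(plane(T,p,z)))
E
python3 - <<'E'
from lat import *
t=cv2.imread("pics/top6r.png")
holeJ(t,323,202);holeJ(t,284,206)
g=cv2.GaussianBlur(t.min(2),(0,0),.6).astype(float);gy=cv2.Sobel(g,cv2.CV_64F,0,1)
for u in (230,250,305,335,338):
    v0=int(203+(310-u)*.075)
    up=v0-20+gy[v0-20:v0-4,u].argmax();lo=v0+5+gy[v0+5:v0+20,u].argmin()
    A,B=J(plane(T,(u,up),42)),J(plane(T,(u,lo),42));print(u,up,lo,A,B,"mid",(A+B)[1]/2,"w",A[1]-B[1])
# guide reference: rails' top edges (z=44)
for p in ((310+130/4,150+145/4),):pass
# bush centre at (219,184)/4 top z~? ; screws of bridge
for p in ((310+219/4,150+184/4),):
    for z in (60,72):print("bush",J(plane(T,p,z)))
E
```

```text
[322.71 202.04] [ 15  15 163] [-42.41   0.51  42.  ]
[284.53 205.56] [ 14  14 160] [-92.4    0.47  42.  ]
230 199 222 [-162.62   15.65   42.  ] [-164.87  -14.53   42.  ] mid 0.5603034481191758 w 30.185950104004277
250 197 220 [-136.38   15.88   42.  ] [-138.74  -14.31   42.  ] mid 0.7880008816736845 w 30.191195488601878
305 192 215 [-64.24  15.86  42.  ] [-66.92 -14.34  42.  ] mid 0.7579119993140573 w 30.199971989514086
335 189 214 [-24.84  16.2   42.  ] [-27.93 -16.62  42.  ] mid -0.20757561827519133 w 32.822345693448355
338 189 213 [-20.94  15.84  42.  ] [-23.92 -15.67  42.  ] mid 0.08615987995791219 w 31.512620879551136
bush [11.16  0.34 60.  ]
bush [ 9.98 -1.7  72.  ]
```

send_rows(
  translation=[
    [0.002,0.0004,0],
    [0.004,0.0004,0],
    [0.006,0.0004,0],
    [0.008,0.0004,0],
    [0.01,0.0004,0],
    [0.012,0.0004,0],
  ],
  yaw=[0.1,0.1,0.1,0.1,0.1,0.1],
  fingers=[255,255,255,255,255,255],
)

```text
clock: 8.2
position: [594.8, 183.9, 18.9]
ee_rot: [0.735, -0.678, 0.001, -0.002]
contact_force: [-0.3, 3.2, 2.4]
gripper_width: 28.8
```

send_rows(
  translation=[
    [0.002,0,0],
    [0.004,0,0],
    [0.006,0,0],
    [0.008,0,0],
    [0.01,0,0],
  ],
  yaw=[0,0,0,0,0],
  fingers=[255,255,255,255,255],
)

```text
clock: 8.7
position: [595.6, 173.8, 18.9]
ee_rot: [0.735, -0.678, 0.001, -0.002]
contact_force: [-0.3, 2.7, 3.2]
gripper_width: 29.1
```

send_rows(
  translation=[
    [0.003,0,0],
    [0.006,0,0],
    [0.009,0,0],
    [0.012,0,0],
    [0.015,0,0],
  ],
  yaw=[0,0,0,0,0],
  fingers=[255,255,255,255,255],
)

```text
clock: 9.2
position: [596.8, 158.6, 18.9]
ee_rot: [0.735, -0.678, 0.001, -0.002]
contact_force: [-0.1, 3.2, 3.2]
gripper_width: 29.1
```

send_rows(
  translation=[
    [0.003,0,0],
    [0.006,0,0],
    [0.009,0,0],
    [0.012,0,0],
    [0.015,0,0],
  ],
  yaw=[0,0,0,0,0],
  fingers=[255,255,255,255,255],
)

```text
clock: 9.7
position: [598.1, 143.4, 18.9]
ee_rot: [0.735, -0.678, 0.001, -0.002]
contact_force: [0.8, 3.8, 2.5]
gripper_width: 28.7
```

```bash
python3 - <<'E'
from h import *
togo((591.9,210.9,19),-85.4)
for n in ("top","scene","wrist"): 
    im=get_image(n);cv2.imwrite(f"pics/{n}7.png",cv2.resize(im[150:260,310:460] if n=="top" else im[190:330,180:370],None,fx=4,fy=4,interpolation=cv2.INTER_CUBIC) if n!="wrist" else im)
    cv2.imwrite(f"pics/{n}7r.png",im)
E
```

```text
t 9.7 pos [598.1 143.4  18.9] yaw -85.38 tilt [0.004  0.0013] F [0.8 3.8 2.5] w 28.7
delta tool mm [-67.8   0.7  -0. ] turn deg 0.02
```

View pics/top7.png

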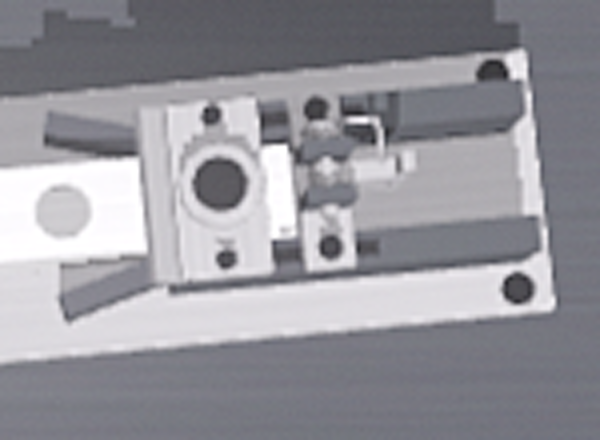

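View pics/wrist7.png

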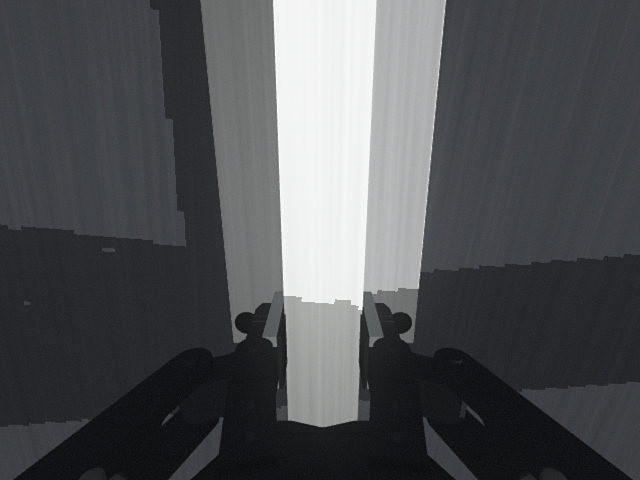

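View pics/scene7.png

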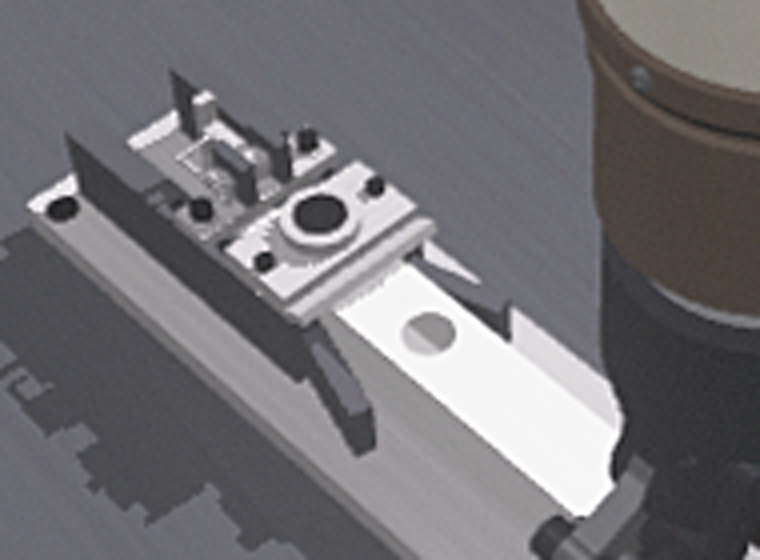

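```bash
python3 - <<'E'
from lat import *
t=cv2.imread("pics/top7r.png")
holeJ(t,326,203)
for p in ((310+415/4,150+160/4),(310+397/4,150+160/4)):
    for z in (42,48,54):print(z,J(plane(T,p,z)))
# strap extents x (z=62?) 
for p in ((310+304/4,150+230/4),(310+354/4,150+228/4)):
    for z in (50,56,62):print("strap",z,J(plane(T,p,z)))
E
```

```text
[325.32 202.44] [ 14  14 158] [-39.08  -0.32  42.  ]
42 [77.39  5.42 42.  ]
48 [76.21  4.38 48.  ]
54 [75.03  3.34 54.  ]
42 [71.54  5.96 42.  ]
48 [70.42  4.91 48.  ]
54 [69.29  3.87 54.  ]
strap 50 [ 37.85 -15.36  50.  ]
strap 56 [ 37.03 -16.22  56.  ]
strap 62 [ 36.2  -17.08  62.  ]
strap 50 [ 53.91 -16.19  50.  ]
strap 56 [ 52.94 -17.05  56.  ]
strap 62 [ 51.96 -17.9   62.  ]
```

send_rows(
  translation=[
    [0.003,0,0],
    [0.006,0,0],
    [0.009,0,0],
    [0.012,0,0],
    [0.014,0,0],
  ],
  yaw=[0,0,0,0,0],
  fingers=[255,255,255,255,255],
)

```text
clock: 10.35
position: [599.2, 128.8, 18.9]
ee_rot: [0.735, -0.678, 0.001, -0.002]
contact_force: [-0.1, 4.0, 3.5]
gripper_width: 29.2
```

send_rows(
  translation=[
    [0.001,0,0],
    [0.002,0,0],
    [0.003,0,0],
    [0.004,0,0],
  ],
  yaw=[0,0,0,0],
  fingers=[255,255,255,255],
)

```text
clock: 10.75
position: [599.5, 124.7, 18.9]
ee_rot: [0.735, -0.678, 0.001, -0.002]
contact_force: [-0.6, 3.3, 3.5]
gripper_width: 28.7
```

send_rows(
  translation=[
    [0.001,0,0],
    [0.002,0,0],
    [0.003,0,0],
    [0.004,0,0],
  ],
  yaw=[0,0,0,0],
  fingers=[255,255,255,255],
)

```text
clock: 11.15
position: [599.8, 120.7, 18.9]
ee_rot: [0.735, -0.678, 0.001, -0.001]
contact_force: [0.1, 3.0, 3.7]
gripper_width: 29.1
```

send_rows(
  translation=[
    [0.001,0,0],
    [0.002,0,0],
    [0.003,0,0],
  ],
  yaw=[0,0,0],
  fingers=[255,255,255],
)

```text
clock: 11.45
position: [600.1, 117.8, 18.9]
ee_rot: [0.735, -0.678, 0.001, -0.002]
contact_force: [-0.6, 5.8, 3.4]
gripper_width: 28.9
```

send_rows(
  translation=[
    [0.001,0,0],
    [0.002,0,0],
    [0.003,0,0],
  ],
  yaw=[0,0,0],
  fingers=[255,255,255],
)

```text
clock: 11.75
position: [600.6, 116.6, 18.9]
ee_rot: [0.735, -0.678, 0.001, -0.003]
contact_force: [-0.9, 11.8, 3.3]
gripper_width: 29.1
```

send_rows(
  translation=[
    [0.001,0,0],
    [0.002,0,0],
    [0.003,0,0],
  ],
  yaw=[0,0,0],
  fingers=[255,255,255],
)

```text
clock: 12.05
position: [600.9, 115.6, 19.0]
ee_rot: [0.735, -0.678, 0.0, -0.004]
contact_force: [-1.6, 11.7, 3.6]
gripper_width: 29.1
```

send_rows(
  translation=[
    [0.002,0,0],
    [0.003,0,0],
    [0.0035,0,0],
    [0.004,0,0],
  ],
  yaw=[0,0,0,0],
  fingers=[255,255,255,255],
)

```text
clock: 12.45
position: [601.5, 113.7, 19.0]
ee_rot: [0.735, -0.678, 0.0, -0.006]
contact_force: [-2.4, 11.8, 3.9]
gripper_width: 28.8
```

send_rows(
  translation=[
    [0.002,0,0],
    [0.003,0,0],
    [0.0035,0,0],
    [0.004,0,0],
  ],
  yaw=[0,0,0,0],
  fingers=[255,255,255,255],
)

```text
clock: 12.85
position: [602.0, 111.9, 19.1]
ee_rot: [0.735, -0.678, -0.0, -0.007]
contact_force: [-1.9, 11.8, 3.3]
gripper_width: 28.9
```

```bash
python3 - <<'E'
from h import *
togo((602,111,19),-85.4)
from lat import *
im=get_image("top");cv2.imwrite("pics/top8r.png",im)
cv2.imwrite("pics/top8.png",cv2.resize(im[150:260,310:460],None,fx=4,fy=4,interpolation=cv2.INTER_CUBIC))
im=get_image("wrist");cv2.imwrite("pics/wrist8.png",im)
togo((602,111,19),-85.4)
E
```

```text
t 12.85 pos [602.  111.9  19.1] yaw -85.41 tilt [0.0092 0.0106] F [-1.9 11.8  3.3] w 28.9
delta tool mm [0.9 0.1 0.1] turn deg -0.01
t 12.95 pos [602.  111.8  19. ] yaw -85.41 tilt [0.01 0.01] F [-1.7 10.3  2.6] w 29.1
delta tool mm [0.8 0.1 0. ] turn deg -0.01
```

View pics/top8.png

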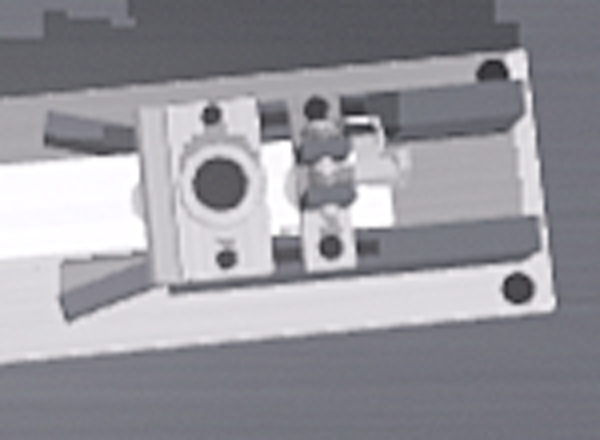

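View pics/wrist8.png

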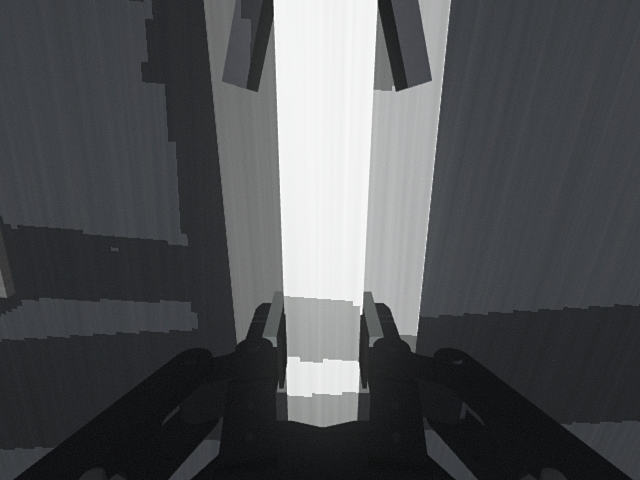

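The pawl is now riding up on the tube's leading end, which shows at about (395,205) in the top crop. The tube is centred between the flares in the wrist view. I continue to just before the first hole.

send_rows(
  translation=[
    [0.003,0.0003,0],
    [0.004,0.0006,0],
    [0.005,0.0008,0],
    [0.006,0.0008,0],
    [0.007,0.0008,0],
    [0.008,0.0008,0],
    [0.009,0.0008,0],
    [0.01,0.0008,0],
  ],
  yaw=[0,0,0,0,0,0,0,0],
  fingers=[255,255,255,255,255,255,255,255],
)

```text
clock: 13.75
position: [602.7, 103.5, 19.1]
ee_rot: [0.735, -0.678, -0.0, -0.008]
contact_force: [-0.9, 9.9, 3.0]
gripper_width: 29.2
```

send_rows(
  translation=[
    [0.002,0,0],
    [0.003,0,0],
    [0.004,0,0],
    [0.005,0,0],
    [0.006,0,0],
    [0.007,0,0],
    [0.008,0,0],
  ],
  yaw=[0,0,0,0,0,0,0],
  fingers=[255,255,255,255,255,255,255],
)

```text
clock: 14.45
position: [603.8, 97.2, 19.2]
ee_rot: [0.735, -0.677, -0.0, -0.009]
contact_force: [-0.5, 9.5, 2.4]
gripper_width: 29.2
```

```bash
python3 - <<'E'
from h import *
togo((602,111,19),-85.4)
from lat import *
im=get_image("top");cv2.imwrite("pics/top9r.png",im)
cv2.imwrite("pics/top9.png",cv2.resize(im[150:260,310:460],None,fx=4,fy=4,interpolation=cv2.INTER_CUBIC))
E
```

```text
t 14.45 pos [603.8  97.2  19.2] yaw -85.3 tilt [0.0126 0.0137] F [-0.5  9.5  2.4] w 29.2
delta tool mm [-13.9   0.7   0.4] turn deg 0.1
```

View pics/top9.png

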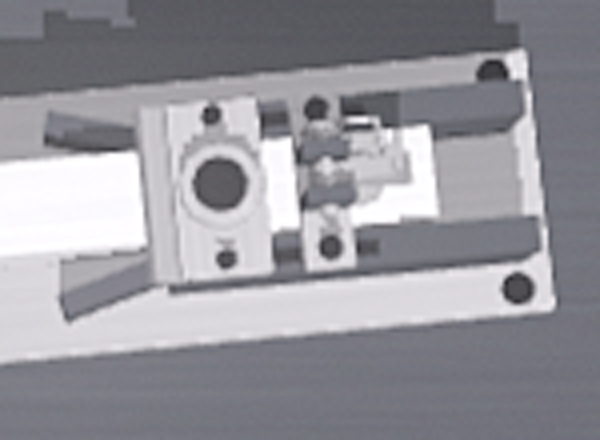

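send_rows(
  translation=[
    [0.002,0.0004,0],
    [0.003,0.0004,0],
    [0.004,0.0004,0],
    [0.005,0.0004,0],
    [0.006,0.0004,0],
    [0.007,0.0004,0],
  ],
  yaw=[0,0,0,0,0,0],
  fingers=[255,255,255,255,255,255],
)

```text
clock: 15.1
position: [604.2, 91.7, 19.2]
ee_rot: [0.736, -0.677, -0.0, -0.01]
contact_force: [-1.1, 9.2, 4.5]
gripper_width: 29.0
```

send_rows(
  translation=[
    [0.001,0,0],
    [0.002,0,0],
    [0.003,0,0],
    [0.0035,0,0],
  ],
  yaw=[0,0,0,0],
  fingers=[255,255,255,255],
)

```text
clock: 15.5
position: [604.4, 89.5, 19.2]
ee_rot: [0.736, -0.677, -0.0, -0.01]
contact_force: [-1.8, 9.8, 3.8]
gripper_width: 28.9
```

send_rows(
  translation=[
    [0.001,0,0],
    [0.002,0,0],
    [0.003,0,0],
  ],
  yaw=[0,0,0],
  fingers=[255,255,255],
)

```text
clock: 15.8
position: [604.5, 86.2, 19.1]
ee_rot: [0.736, -0.677, -0.0, -0.01]
contact_force: [-0.1, 4.1, 4.1]
gripper_width: 28.9
```

The force dropped to the friction level at y≈86, so the first hole has clicked. Next I step forward to find where the ramp touches.

send_rows(
  translation=[
    [0.0005,0,0],
    [0.001,0,0],
  ],
  yaw=[0,0],
  fingers=[255,255],
)

```text
clock: 16.0
position: [604.5, 85.0, 19.1]
ee_rot: [0.736, -0.677, -0.0, -0.01]
contact_force: [-1.1, 3.4, 3.8]
gripper_width: 28.6
```

send_rows(
  translation=[
    [0.0005,0,0],
    [0.001,0,0],
  ],
  yaw=[0,0],
  fingers=[255,255],
)

```text
clock: 16.2
position: [604.6, 84.5, 19.1]
ee_rot: [0.736, -0.677, -0.001, -0.01]
contact_force: [-1.2, 7.2, 3.4]
gripper_width: 28.9
```

send_rows(
  translation=[
    [0.0005,0,0],
    [0.001,0,0],
  ],
  yaw=[0,0],
  fingers=[255,255],
)

```text
clock: 16.4
position: [604.7, 84.3, 19.1]
ee_rot: [0.736, -0.677, -0.001, -0.011]
contact_force: [-2.0, 8.3, 3.7]
gripper_width: 28.6
```

send_rows(
  translation=[
    [0.001,0,0],
    [0.0015,0,0],
  ],
  yaw=[0,0],
  fingers=[255,255],
)

```text
clock: 16.6
position: [604.8, 84.2, 19.1]
ee_rot: [0.735, -0.678, -0.001, -0.012]
contact_force: [-1.9, 10.6, 4.2]
gripper_width: 29.3
```

send_rows(
  translation=[
    [0.002,0,0],
    [0.003,0,0],
    [0.004,0,0],
    [0.005,0.0003,0],
    [0.006,0.0004,0],
    [0.0075,0.0004,0],
    [0.009,0.0004,0],
    [0.0105,0.0004,0],
    [0.012,0.0004,0],
    [0.0135,0.0004,0],
    [0.015,0.0004,0],
    [0.0165,0.0004,0],
  ],
  yaw=[0,0,0,0,0,0,0,0,0,0,0,0],
  fingers=[255,255,255,255,255,255,255,255,255,255,255,255],
)

```text
clock: 17.8
position: [606.0, 69.9, 19.1]
ee_rot: [0.735, -0.678, -0.002, -0.013]
contact_force: [-3.1, 12.8, 4.7]
gripper_width: 28.8
```

```bash
python3 - <<'E'
from h import *
togo((607,36.5,19),-85.4)
from lat import *
im=get_image("top");cv2.imwrite("pics/top10r.png",im)
cv2.imwrite("pics/top10.png",cv2.resize(im[150:260,310:460],None,fx=4,fy=4,interpolation=cv2.INTER_CUBIC))
im=get_image("wrist");cv2.imwrite("pics/wrist10.png",im)
E
```

```text
t 17.8 pos [606.   69.9  19.1] yaw -85.32 tilt [0.0155 0.022 ] F [-3.1 12.8  4.7] w 28.8
delta tool mm [33.3  1.7 -0.6] turn deg 0.08
```

View pics/top10.png

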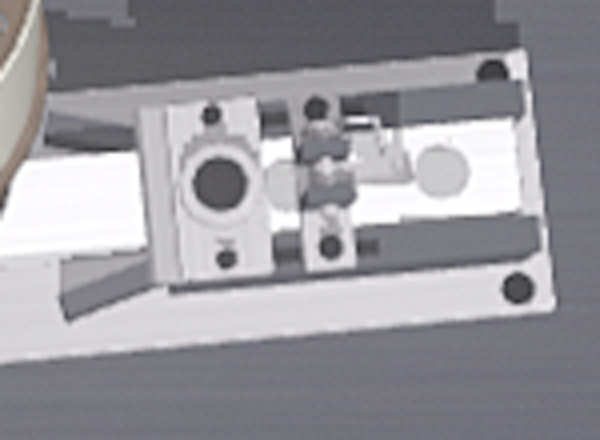

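View pics/wrist10.png

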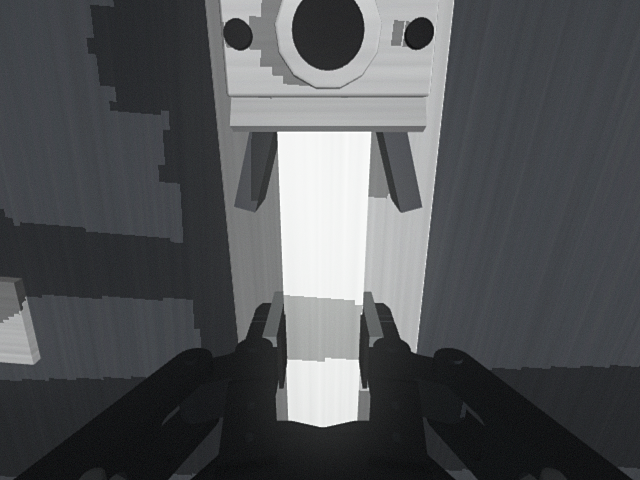

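The first hole has passed the pawl and shows at crop (441,171), so the pawl is riding between the holes. The tube is centred between the flares in the wrist view. I feed on to just short of the second hole: drop expected at y≈37-39, ramp touch at y≈35, seat at y≈42.

send_rows(
  translation=[
    [0.003,0.0002,0],
    [0.005,0.0003,0],
    [0.007,0.0003,0],
    [0.009,0.0003,0],
    [0.011,0.0003,0],
    [0.013,0.0003,0],
    [0.015,0.0003,0],
    [0.017,0.0003,0],
    [0.019,0.0003,0],
    [0.021,0.0003,0],
    [0.023,0.0003,0],
    [0.025,0.0003,0],
  ],
  yaw=[0,0,0,0,0,0,0,0,0,0,0,0],
  fingers=[255,255,255,255,255,255,255,255,255,255,255,255],
)

```text
clock: 19.1
position: [607.8, 47.1, 19.1]
ee_rot: [0.735, -0.678, -0.002, -0.015]
contact_force: [-3.3, 13.8, 6.8]
gripper_width: 29.0
```

```bash
python3 - <<'E'
from h import *
togo((609,36.5,19),-85.4)
from lat import *
im=get_image("top");cv2.imwrite("pics/top11r.png",im)
cv2.imwrite("pics/top11.png",cv2.resize(im[150:260,310:460],None,fx=4,fy=4,interpolation=cv2.INTER_CUBIC))
E
```

```text
t 19.1 pos [607.8  47.1  19.1] yaw -85.34 tilt [0.0165 0.0246] F [-3.3 13.8  6.8] w 29.0
delta tool mm [10.7 -0.3 -0.1] turn deg 0.06
```

View pics/top11.png

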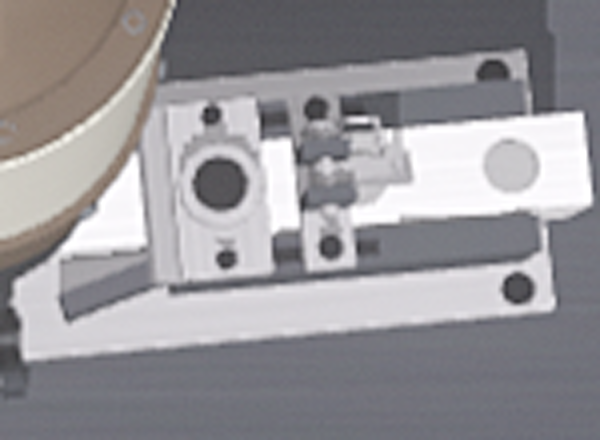

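```bash
python3 - <<'E'
from lat import *
holeJ(cv2.imread("pics/top11r.png"),438,191)
holeJ(cv2.imread("pics/top10r.png"),420,193)
E
```

```text
[437.28 190.88] [ 15  15 170] [107.81   1.44  42.  ]
[418.34 192.14] [ 18  17 197] [83.03  2.05 42.  ]
```

send_rows(
  translation=[
    [0.002,0.0005,0],
    [0.003,0.0008,0],
    [0.004,0.001,0],
    [0.005,0.001,0],
    [0.006,0.001,0],
    [0.007,0.001,0],
    [0.008,0.001,0],
    [0.0085,0.001,0],
  ],
  yaw=[0,0,0,0,0,0,0,0],
  fingers=[255,255,255,255,255,255,255,255],
)

```text
clock: 19.95
position: [608.1, 39.6, 19.2]
ee_rot: [0.735, -0.678, -0.002, -0.016]
contact_force: [0.1, 3.4, 4.0]
gripper_width: 29.1
```

send_rows(
  translation=[
    [0.0005,0,0],
    [0.001,0,0],
    [0.0015,0,0],
    [0.002,0,0],
  ],
  yaw=[0,0,0,0],
  fingers=[255,255,255,255],
)

```text
clock: 20.35
position: [608.3, 37.4, 19.2]
ee_rot: [0.735, -0.678, -0.002, -0.016]
contact_force: [-1.1, 4.6, 4.3]
gripper_width: 28.9
```

```bash
python3 - <<'E'
from h import *
togo((609,36.5,19),-85.4)
for n in ("top","scene"): 
    im=get_image(n);cv2.imwrite(f"pics/{n}12.png",cv2.resize(im[165:225,360:460] if n=="top" else im[190:270,180:290],None,fx=7,fy=7,interpolation=cv2.INTER_CUBIC))
    cv2.imwrite(f"pics/{n}12r.png",im)
E
```

```text
t 20.35 pos [608.3  37.4  19.2] yaw -85.34 tilt [0.0185 0.0261] F [-1.1  4.6  4.3] w 28.9
delta tool mm [ 1.  -0.6  0.2] turn deg 0.06
```

View pics/top12.png

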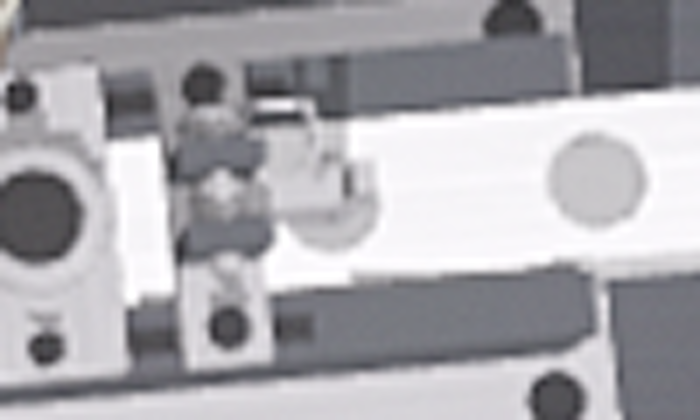

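View pics/scene12.png

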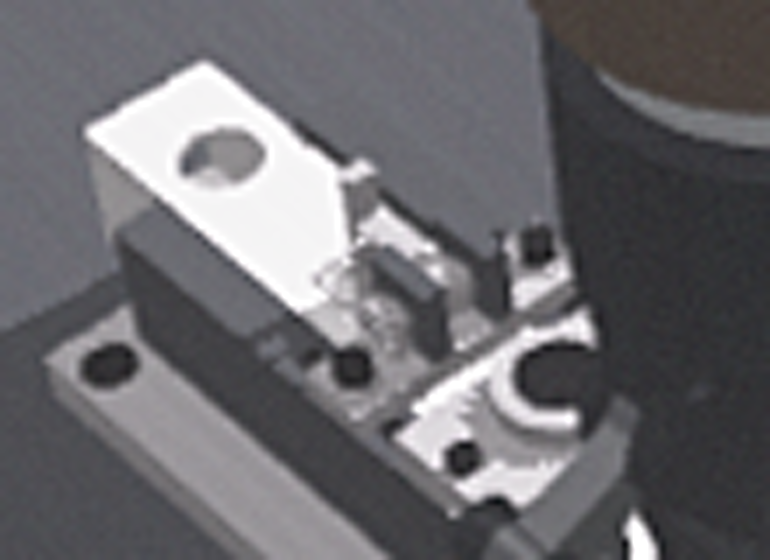

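In the top view the pawl is back to its nose-down outline, with its end at column 413 as at the start, and it sits in the second hole. The force is at base friction. I draw back.

send_rows(
  translation=[
    [-0.0005,0,0],
    [-0.001,0,0],
    [-0.0015,0,0],
    [-0.002,0,0],
    [-0.0025,0,0],
    [-0.003,0,0],
    [-0.0035,0,0],
  ],
  yaw=[0,0,0,0,0,0,0],
  fingers=[255,255,255,255,255,255,255],
)

```text
clock: 21.15
position: [607.6, 40.5, 19.1]
ee_rot: [0.735, -0.678, -0.002, -0.015]
contact_force: [0.6, -3.5, 3.8]
gripper_width: 28.7
```

send_rows(
  translation=[
    [-0.0005,0,0],
    [-0.001,0,0],
  ],
  yaw=[0,0],
  fingers=[255,255],
)

```text
clock: 21.35
position: [607.4, 41.5, 19.1]
ee_rot: [0.735, -0.678, -0.002, -0.015]
contact_force: [0.5, -3.8, 3.7]
gripper_width: 28.7
```

send_rows(
  translation=[
    [-0.0005,0,0],
    [-0.001,0,0],
  ],
  yaw=[0,0],
  fingers=[255,255],
)

```text
clock: 21.55
position: [607.3, 42.5, 19.1]
ee_rot: [0.735, -0.678, -0.002, -0.015]
contact_force: [0.6, -3.0, 4.0]
gripper_width: 29.2
```

send_rows(
  translation=[
    [-0.0005,0,0],
    [-0.001,0,0],
  ],
  yaw=[0,0],
  fingers=[255,255],
)

```text
clock: 21.75
position: [607.1, 43.3, 19.1]
ee_rot: [0.735, -0.678, -0.002, -0.015]
contact_force: [1.4, -7.6, 3.3]
gripper_width: 29.2
```

send_rows(
  translation=[
    [-0.0005,0,0],
    [-0.001,0,0],
  ],
  yaw=[0,0],
  fingers=[255,255],
)

```text
clock: 21.95
position: [607.0, 43.4, 19.1]
ee_rot: [0.735, -0.678, -0.002, -0.014]
contact_force: [1.3, -9.0, 3.6]
gripper_width: 29.4
```

Bearing at y≈43.3. I increase the pull to about 10 N on the pawl, plus about 3 N friction, and hold.

send_rows(
  translation=[
    [-0.0012,0,0],
    [-0.0016,0,0],
    [-0.002,0,0],
    [-0.002,0,0],
    [-0.002,0,0],
  ],
  yaw=[0,0,0,0,0],
  fingers=[255,255,255,255,255],
)

```text
clock: 22.45
position: [606.9, 43.5, 19.1]
ee_rot: [0.735, -0.678, -0.002, -0.013]
contact_force: [2.3, -11.5, 2.8]
gripper_width: 29.0
```

send_rows(
  translation=[
    [-0.0018,0,0],
    [-0.0022,0,0],
    [-0.0023,0,0],
    [-0.0023,0,0],
  ],
  yaw=[0,0,0,0],
  fingers=[255,255,255,255],
)

```text
clock: 22.85
position: [606.9, 43.5, 19.1]
ee_rot: [0.735, -0.678, -0.001, -0.012]
contact_force: [3.1, -12.7, 2.8]
gripper_width: 28.7
```

send_rows(
  translation=[
    [-0.0015,0,0],
    [-0.001,0,0],
    [-0.001,0,0],
    [-0.001,0,0],
    [-0.001,0,0],
    [-0.001,0,0],
    [-0.001,0,0],
    [-0.001,0,0],
  ],
  yaw=[0,0,0,0,0,0,0,0],
  fingers=[255,240,200,150,100,60,60,60],
)

```text
clock: 23.65
position: [606.7, 44.9, 18.9]
ee_rot: [0.735, -0.678, -0.001, -0.012]
contact_force: [-0.0, -0.3, -0.6]
gripper_width: 65.2
```

```bash
python3 - <<'E'
from h import *
togo((606.9,43.5,19),-85.4)
for n in ("top","scene","wrist"): 
    im=get_image(n);cv2.imwrite(f"pics/{n}13.png",cv2.resize(im[165:225,360:460] if n=="top" else im[190:270,180:290],None,fx=7,fy=7,interpolation=cv2.INTER_CUBIC) if n!="wrist" else im)
    cv2.imwrite(f"pics/{n}13r.png",im)
E
```

```text
t 23.65 pos [606.7  44.9  18.9] yaw -85.33 tilt [0.0152 0.0197] F [-0.  -0.3 -0.6] w 65.2
delta tool mm [ 1.4 -0.1 -0.1] turn deg 0.07
```

View pics/top13.png

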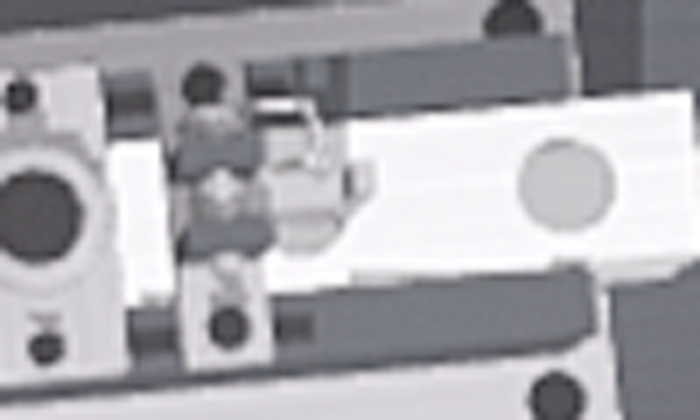

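View pics/wrist13.png

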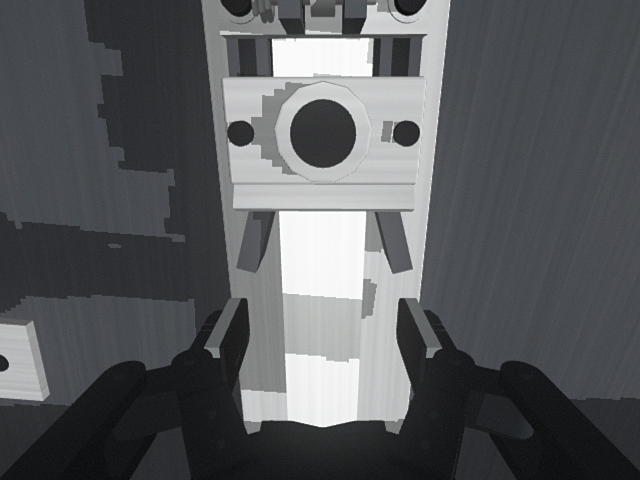

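Released. The pawl is down with its end unchanged, and the tube is centred in the guide. I withdraw straight up and check.

send_rows(
  translation=[
    [0,0,-0.01],
    [0,0,-0.03],
    [0,0,-0.05],
    [-0.01,0,-0.09],
    [-0.01,0,-0.13],
    [-0.01,0,-0.15],
    [-0.01,0,-0.15],
    [-0.01,0,-0.15],
  ],
  yaw=[0,0,0,0,0,0,0,0],
  fingers=[60,60,60,60,60,60,60,60],
)

```text
clock: 24.6
position: [603.4, 51.7, 169.8]
ee_rot: [0.735, -0.678, -0.001, -0.013]
contact_force: [-0.1, -0.2, -0.9]
gripper_width: 65.5
```

```bash
python3 - <<'E'
from lat import *
togo((606.9,43.5,19),-85.4)
im=get_image("top");cv2.imwrite("pics/top14r.png",im);cv2.imwrite("pics/top14.png",cv2.resize(im[140:270,200:460],None,fx=3,fy=3,interpolation=cv2.INTER_CUBIC))
im2=get_image("scene");cv2.imwrite("pics/scene14.png",im2)
holeJ(im,441,191);holeJ(cv2.imread("pics/top13r.png"),441,191);holeJ(cv2.imread("pics/top12r.png"),445,191)
E
```

```text
t 24.6 pos [603.4  51.7 169.8] yaw -85.36 tilt [0.02 0.02] F [-0.1 -0.2 -0.9] w 65.5
delta tool mm [ 11.4  -0.2 150.7] turn deg 0.04
[441. 191.] [ 21  21 441] [112.61   0.83  42.  ]
[440.38 190.96] [ 14  15 169] [111.82   0.95  42.  ]
[444.81 190.2 ] [ 15  15 172] [117.68   1.43  42.  ]
```

View pics/top14.png

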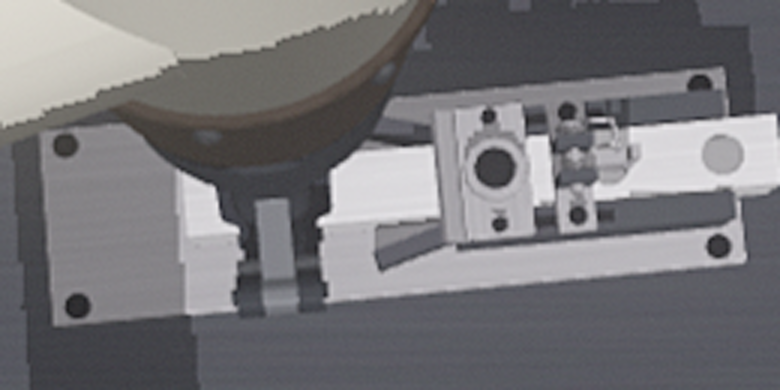

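View pics/scene14.png

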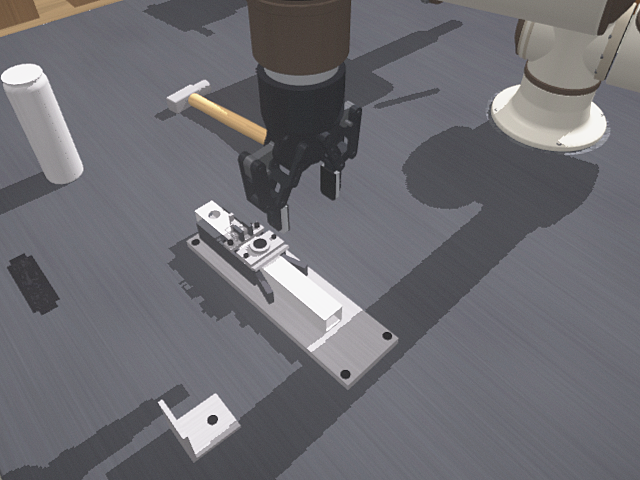

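The tube lies in the guide with the pawl down in the second hole. Hole 1 is still at top pixel (441,191), so it has not moved since release. The can, hammer and bracket are where they were.

```bash
python3 -c "
from bench import *
print(job_done(), read_state()['clock'])"
```

```text
the job is handed in; nothing more can be done
the job is handed in; nothing more can be done
```

I handed the job in at about 25 s with the tube seated on the pawl in its second hole and let go. No verdict was reported.

**What I did:** I gripped the tube 72 mm behind its centre, laid it on the bed in the flared lead-in and fed it under the pawl. The force drop at the first hole, and the ramp touch after it, told me where the second hole would click. After the second click I drew the tube back until it bore on the pawl. The wrist read 12.7 N at the end, about 10 N of it on the pawl after some 3 N of sliding friction. I then opened the fingers and lifted clear.

**Last checks:**
- **Pawl:** it showed the same nose-down outline as when free.
- **Tube position:** it had moved back about 5.9 mm from the clicked position. By eye, its first hole was at the same pixel before and after the arm lifted away.
- **Wrist force:** about zero after release.
- **Other things:** the spray can, hammer and bracket looked unmoved in the last scene picture. I did not check the paint tin separately.

**What disagreed or failed:**
- **Seat position:** it came about 8.4 mm before the ramp touch predicted from the first hole, against the 7 mm in the text.
- **Tool tilt:** the tool picked up about 0.03 rad of tilt during the pushes. I could not command this out.
- **Final hole measurement:** the automatic reading on the last picture failed because the lighting had changed, so that check rests on the picture alone.

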